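# Fetch the handled tube rack from under the bench shelf

## Task

Slide the tube rack with the folding carry handle out from under the bench shelf, flat along the bench, until the whole rack is clear of the shelf, and only then swing its handle up until it clicks upright. Once the handle has clicked, lift the rack, carry it level and set it down gently, lying flat inside the shallow steel tray with its handle still standing. Leave the other things where they are.

Things in the scene. Friction and masses are not known exactly. Their poses are not given: they have to be found in the camera images.
- rack: white tube rack, 150 (its x) x 74 (its y) x 48 high, full of capped tubes, tops at 62; 92 wide over the handle's arms; 0.35 to 0.6 kg. Origin: middle of its underside. Its -x end looks out of the shelf to the robot. At first it stands on the bench about half under the shelf, in one of three places side by side (the tip boxes fill the others), with 6 to 20 mm free on each side
- handle (a joint): angle of the rack's steel bail handle (rad): 0 = folded forward, level beyond the rack's -x end; 1.571 = upright, its stop. A spring detent resists lightly (under 1 N at the bar) from 0.9 to 1.3 rad, then from 1.4 rad pulls it home with a click and holds it; let go before that, it drops back down
- handle_hinge (a point): the handle's hinge: at the rack's middle, 38 above its underside; the hinge line runs along the rack's y; the two arms lie just outside the rack's long sides
- handle_grip (a point): middle of the handle's bar: a black grip tube 14 thick, 70 long along the rack's y, turning freely on its rod, 115 from the hinge. Folded, it is 38 above the bench, 40 beyond the rack's -x end (33 free between them for a finger); upright, it is 153 above the rack's underside, over the rack's middle
- shelf: low grey bench shelf, fixed: board 220 deep (its x) x 356 wide (its y), underside 86 and top 102 above the bench, on a 14 thick side panel at each end, open front and back; stock up to 72 tall stands on it from 100 behind its front edge. Origin: on the bench under the middle of its front edge; x points inwards, away from the robot
- tray: shallow steel tray, fixed, 210 (its x) x 135 (its y) x 20 high outside, walls and floor 4 thick, so 202 x 127 inside. Origin: middle of its underside, on the bench. It may lie to the left or to the right. Either way round will do for the rack, its length along the tray's length
- tip_box_a: bystander: white tip box with blue top, 122 (its x) x 82 x 59 high, beside the rack under the shelf. Origin: middle of its underside
- tip_box_b: bystander: clear tip box with yellow top, 122 (its x) x 82 x 59 high, beside the rack under the shelf. Origin: middle of its underside
- jar: bystander: round glass jar, 60 across, 122 high, standing in front of tip box a. Origin: middle of its underside
- dropper_bottle: bystander: round white dropper bottle, 56 across, 188 high, standing in front of tip box b. Origin: middle of its underside
- well_plate: bystander: clear 96-well plate, 86 (its x) x 128 x 15 high, lying near the robot. Origin: middle of its underside
- plain_rack: bystander: white tube rack without a handle, 196 (its x) x 98 x 55 high with its few tubes, on the side away from the tray. Origin: middle of its underside
- trough: bystander: open white reagent trough, 50 (its x) x 130 x 30 high, at one side of the shelf. Origin: middle of its underside
- dishes: bystander: two clear round dishes, one on the other, 90 across, 30 high in all, at the other side of the shelf. Origin: middle of its underside

How it is judged:
On the way, in this order (a step that is already met when the one before it is completed fails the run):
1. the whole rack is out from under the shelf, standing flat on the bench (x of rack in the frame of shelf below -0.075 m and height (world z) of rack below 0.003 m and angle between rack's own z axis and vertical below 0.06 rad), for 0.1 s.
2. the handle has clicked upright while the rack still stands on the bench clear of the shelf (value of joint handle above 1.5 rad and height (world z) of rack below 0.003 m and x of rack in the frame of shelf below -0.055 m), for 0.1 s.
At the end, for the whole second after the job is handed in: The rack stands at rest, flat (within 0.04 rad) on the tray's floor inside its walls, and its handle stands clicked upright (above 1.5 rad) (x of rack in the frame of tray between -0.03 and 0.03 m and y of rack in the frame of tray between -0.025 and 0.025 m and z of rack in the frame of tray between 0.001 and 0.008 m and angle between rack's own z axis and vertical below 0.04 rad and value of joint handle above 1.5 rad and linear speed of rack below 0.02 m/s); the robot touches nothing.
It fails at once if the rack is lifted off the bench before its handle has clicked upright (height (world z) of rack above 0.015 m and value of joint handle below 1.4 rad).
It fails at once if the rack is tipped by more than 0.35 rad (angle between rack's own z axis and vertical above 0.35 rad).
It fails at once if the rack is dropped or slammed into the tray (faster than 0.3 m/s as it lands) (horizontal distance between rack and tray below 0.06 m and height (world z) of rack below 0.02 m and linear speed of rack above 0.3 m/s).
It fails at once if another thing is shifted by more than 15 mm (distance of any of tip_box_a, tip_box_b, jar, dropper_bottle, well_plate, plain_rack, trough, dishes from where it was at the start of the episode above 0.015 m).
It fails at once if a bottle is knocked over (angle between any of jar, dropper_bottle's own z axis and vertical above 0.3 rad).
It also fails if it takes over 58 s, if anything falls off the work surface, if the arm or the gripper's body presses on something with over 40 N, if the wrist force passes 120 N, or if a joint passes its speed limit or range.

## Robot

A 6-joint arm with a two-finger parallel gripper is mounted at the origin on the work surface. World frame = base frame: x ahead of the robot, y to its left, z up, the work surface at z = 0. Lengths are in m, angles in rad, forces in N, time in s.
With the tool pointing down it reaches from about 0.3 to 0.875 m from the base axis. Payload 6.4 kg.
Tool frame: the origin (TCP) lies at the very end of the fingers, on their centre line; the grasp point (between the pads) lies 19 mm behind it; z points along the fingers, y is the line along which they close (so a half turn about z gives the same grasp; the last joint's range is limited). The gripper opens to 88 mm and grips with 3 to 60 N. Pads are 18 mm wide; open, the fingers measure 123 mm over their backs; the gripper's body (75 mm by 187 mm) begins 45 mm behind the grasp point.
Start: joints at [-1.398, 0.181, 1.607, -0, 1.354, -0.206], TCP at [0.213, -0.534, 0.239] pointing down, gripper open.
Joint ranges: [-2.99, 2.99], [-0.89, 2.07], [0.3, 2.58], [-1.14, 4.28], [0, 2.63], [-3.12, 3.12]. Speed limits (rad/s): [2.57, 2.57, 3.01, 3.14, 3.14, 3.14].

## Interface

Orientations are given as a unit quaternion [w, x, y, z].
In Python, from plant import read_state, viewer, job_done, nets gives the robot as it stands. The module is installed in compiled form; this text tells all that it offers.
- The arm moves only by the tool send_rows, never from a script. Its argument "motion" is a list that holds one entry, the list of rows, each a list of 4 numbers: the shift along the tool's x, y, z in cm, then the turn about the tool's z in degrees. A call has exactly 5 rows; each row shifts and turns the commanded pose from where the row before left it, along the tool's axes as they then stand; what a row does not reach is not made up. A row lasts 1/8 s, in which the tool goes at most 62.5 mm and 10.7 degrees, less where a joint would pass 70% of its speed; a pose out of reach is approached as far as the arm can. A call with a gripper value outside its range is refused whole. "hand" is the closure, from 0 (fully open) to 1 (shut), set as the call begins (left out, the last holds). The fingers move at their own pace and stop on an object; "squeeze" is the grip in N (left out, the last holds). Time passes only in rows, so rows that do not move let the fingers close, or fill a call up. It gives the time, the measured TCP pose, the force, the opening and the grip force at its end, in the units of the state.
- read_state(): the state, without advancing time (a new reading comes with each control period).
- viewer.grab_frame(name): name is "scene" or "top" or "wrist"; returns the picture (420x560x3 uint8, red, green, blue); there is no depth.
- viewer.camera_model(name): a dict with "mtx" (3x3 intrinsics, pixels), "k1" (the pictures are not rectified: a ray, as slopes to the right and down, at radius r is drawn at 1 + k1 r^2 times it, then the intrinsics apply), "origin" and "orientation" of the camera in the world. Camera axes: x right, y down, z forward; pixel columns grow to the right and rows downward; lengths in m; the calibration is good to about 2 mm. A picture is of the moment at which its call begins: read the wrist's pose just before it. camera_model takes no time and is no camera call; for the wrist camera it gives the pose at the moment of the call.
- job_done(): hands the job in; it is judged then, once.
Trained networks look in the newest picture that a camera, given by its name, has taken for a name from the list of things; names that differ only in an ending like _2 or _b are one class to them, and where a whole thing is asked for, a point or a joint stands for the part that bears it (a point fixed in the world has none). Each returns a list of dicts, best first, with "p" (0 to 1); they miss things now and then, are a little off and sometimes report something else, mostly with a low value. They report only what shows in the picture. A call takes as long as a camera call.
- nets.find_in(camera, thing): "bbox" ([left, top, right, bottom] in pixels, round what is visible of it).
The state is a dict: "clock": time; "joint_positions": joint angles; "dq": joint speeds; "joint_torque": joint torques, N m; "tcp_pos": TCP position; "eef_rot": TCP orientation; "wrist_force": force on the tool from outside, world axes, zero at the start; "torque": the same for the moment, N m; "width": finger opening in m; "grip_force": force on a finger pad.
Only numpy, scipy, OpenCV 4.12 (cv2) and the standard library are available. Lean on these libraries where they do the work, as an engineer would, in place of code of your own. Each camera call takes 0.05 s, during which the arm holds its last target. There are 200 camera calls.

## Working session

There is one attempt and no reset: what is moved stays moved. The work goes in short steps, Python scripts to look and compute and a tool call to move; the robot and the scene stay as the last step left them, time stands still between calls to the robot, and variables do not carry over. Pictures are saved under pics/ and viewed, at most 10 in all, crops included, and the job is handed in when it is done.

Besides the shell and the picture viewer there is one more tool, called as name(argument=value, ...), one argument or row to a line, values as JSON. send_rows: Moves the arm, as the interface text tells. Its arguments: {"type":"object","properties":{"motion":{"type":"array","items":{"type":"array","items":{"type":"array","items":{"type":"number"}}}},"hand":{"type":"number"},"squeeze":{"type":"number"}},"required":["motion"]}

```bash
mkdir -p pics; cat > h.py <<'E'
import numpy as np, cv2
from plant import read_state, viewer, job_done, nets
from scipy.spatial.transform import Rotation as R
def rot(q): return R.from_quat([q[1],q[2],q[3],q[0]]).as_matrix()
def camR(m):
    o=np.array(m["orientation"],float)
    return o if o.shape==(3,3) else rot(o)
def px2w(m,uv,z):
    K=np.array(m["mtx"]);d=(np.array(uv,float)-K[:2,2])/[K[0,0],K[1,1]]
    s=d.copy()
    for _ in range(30): s=d/(1+m["k1"]*(s@s))
    r=camR(m)@np.array([s[0],s[1],1]);o=np.array(m["origin"])
    return o+r*(z-o[2])/r[2]
def w2px(m,p):
    K=np.array(m["mtx"]);c=camR(m).T@(np.array(p)-m["origin"]);s=c[:2]/c[2]
    s=s*(1+m["k1"]*(s@s));return s*[K[0,0],K[1,1]]+K[:2,2]
E
python3 - <<'E'
from h import *
for c in("scene","top"):
    im=viewer.grab_frame(c);cv2.imwrite(f"pics/{c}0.png",im[:,:,::-1]);m=viewer.camera_model(c);print(c,m)
    for t in("rack","handle_grip","shelf","tray","jar","dropper_bottle","tip_box_a","plain_rack","well_plate"):
        print(t,[(np.round(d["bbox"]),round(d["p"],2)) for d in nets.find_in(c,t)[:2]])
print(read_state())
E
```

```text
scene {'mtx': array([[427.8465228 ,   0.        , 279.93273518],
       [  0.        , 427.8465228 , 210.05621147],
       [  0.        ,   0.        ,   1.        ]]), 'k1': -0.04569002945371906, 'origin': array([ 1.1756667 , -0.32894452,  0.82132393]), 'orientation': array([-0.3091255 ,  0.79680997,  0.48575069, -0.1832527 ])}
rack [(array([269., 217., 308., 243.]), 0.56)]
handle_grip [(array([266., 216., 307., 240.]), 0.52)]
shelf [(array([230., 209., 435., 380.]), 0.7)]
tray [(array([343., 131., 429., 195.]), 0.57), (array([269., 215., 306., 243.]), 0.17)]
jar [(array([225., 204., 252., 250.]), 0.78)]
dropper_bottle [(array([301., 162., 325., 219.]), 0.86)]
tip_box_a [(array([263., 215., 305., 242.]), 0.63)]
plain_rack [(array([ 81., 211., 141., 286.]), 0.93), (array([192., 162., 249., 204.]), 0.37)]
well_plate [(array([191., 162., 249., 204.]), 0.59)]
top {'mtx': array([[491.74042975,   0.        , 287.88954329],
       [  0.        , 491.74042975, 206.79794868],
       [  0.        ,   0.        ,   1.        ]]), 'k1': -0.13520279429096396, 'origin': array([ 0.36923205, -0.008
[... 583 characters left out ...]
tions': array([-1.39829930e+00,  1.80817407e-01,  1.60695992e+00, -2.44594612e-07,
        1.35377717e+00, -2.06321875e-01]), 'dq': array([ 5.48781169e-04,  5.89770951e-05,  2.36642726e-03, -3.74743322e-04,
       -1.80528931e-03, -9.37025402e-04]), 'joint_torque': array([-7.02002781e-04, -4.33839762e+01, -3.42176199e+01,  7.03610061e-02,
        3.09747679e-02, -4.39152794e-07]), 'tcp_pos': array([ 0.21265988, -0.53427174,  0.23872406]), 'eef_rot': array([ 1.90728673e-05,  9.82115589e-01,  1.88278965e-01, -4.42045430e-07]), 'wrist_force': array([-1.17281939, -0.47575535,  0.18379965]), 'torque': array([-0.02841483,  0.03890619,  0.01274514]), 'grip_force': 0.0, 'width': 0.08814645797404722}
```

```bash
python3 - <<'E'
import cv2
a=cv2.imread("pics/top0.png")
cv2.imwrite("pics/a.png",cv2.resize(a[20:320,60:500],(792,540),interpolation=cv2.INTER_CUBIC))
cv2.imwrite("pics/b.png",cv2.resize(a[90:230,190:370],(771,600),interpolation=cv2.INTER_CUBIC))
E
```

```text
(no output)
```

View pics/a.png

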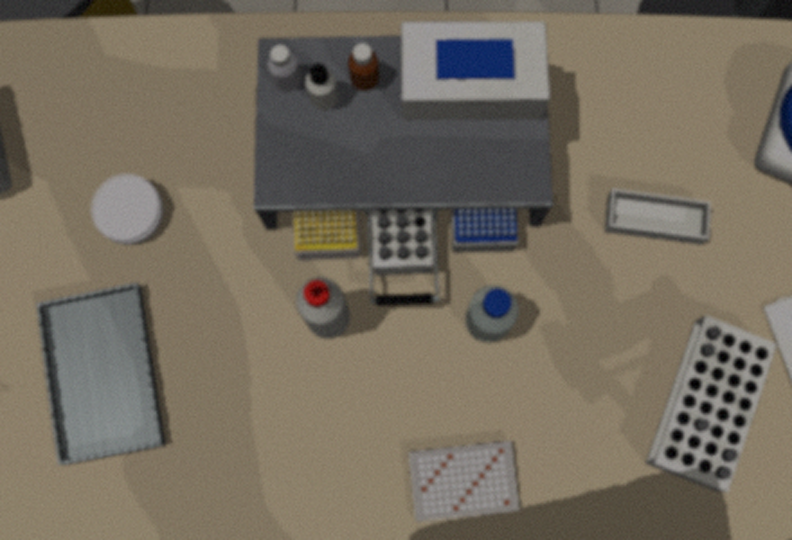

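View pics/b.png

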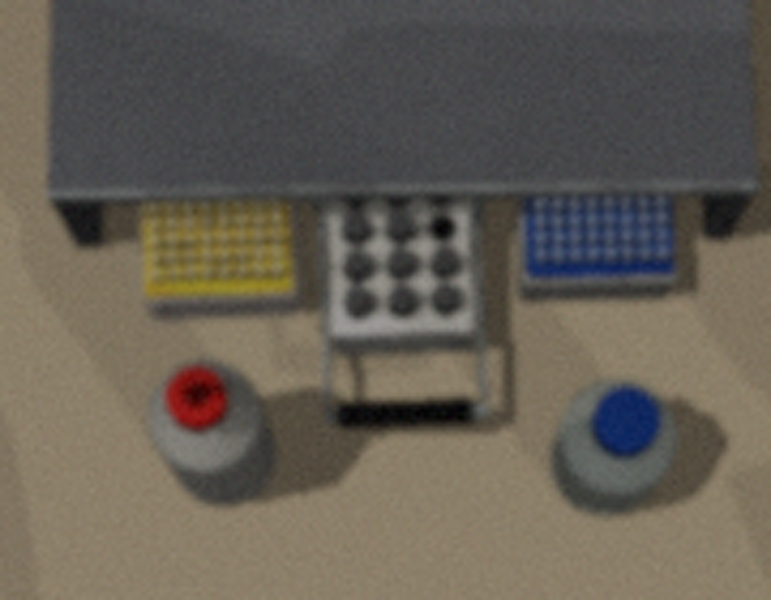

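The rack is in the middle place: bar at crop (340..472, 412), shelf front edge at row ~188. The tray is to the left, and the dropper bottle and jar stand on each side of the bar. Now I'll work out the coordinates.

```bash
python3 - <<'E'
from h import *
m=viewer.camera_model("top")
B=lambda u,v,z:np.round(px2w(m,(190+u/4.283,90+v/4.286),z)[:2],4)
A=lambda u,v,z:np.round(px2w(m,(60+u/1.8,20+v/1.8),z)[:2],4)
print("bar",B(340,413,.038),B(472,411,.038))
print("armR/L at bar",B(333,410,.038),B(484,408,.038))
print("rackfront",B(332,336,.048),B(475,334,.048))
print("shelf",B(50,192,.102),B(757,189,.102))
print("dropper cap",B(198,397,.188),"base edge",B(228,502,0), "body",B(152,425,.12),B(272,440,.1))
print("jar cap",B(627,420,.122),"base edge",B(605,512,0))
print("tray",[A(u,v,.02) for u,v in((40,302),(137,287),(163,443),(62,461))])
print("plate",[A(u,v,.015) for u,v in((410,450),(514,443),(519,512),(416,519))])
s=viewer.camera_model("scene")
# bar in the scene picture
b=(B(340,413,.038)+B(472,411,.038))/2
print("scene reproj",w2px(s,[*b,.038]))
tc=np.mean([A(u,v,.02) for u,v in((40,302),(137,287),(163,443),(62,461))],axis=0);print(tc)
a=cv2.imread("pics/scene0.png")
cv2.imwrite("pics/c.png",cv2.resize(a[120:270,180:440],(800,462),interpolation=cv2.INTER_CUBIC))
mw=viewer.camera_model("wrist");print(mw["origin"],camR(mw))
E
```

```text
bar [0.5827 0.0263] [ 0.5837 -0.0421]
armR/L at bar [0.5843 0.03  ] [ 0.5852 -0.0483]
rackfront [0.6213 0.0303] [ 0.6222 -0.0436]
shelf [0.6827 0.1694] [ 0.6837 -0.1833]
dropper cap [0.5603 0.0849] base edge [0.5421 0.0872] body [0.5608 0.1137] [0.557  0.0574]
jar cap [ 0.5624 -0.1136] base edge [ 0.5363 -0.1139]
tray [array([0.5849, 0.46  ]), array([0.6036, 0.3326]), array([0.4065, 0.2912]), array([0.383 , 0.4197])]
plate [array([ 0.3988, -0.0141]), array([ 0.4068, -0.1424]), array([ 0.3225, -0.1472]), array([ 0.3148, -0.0212])]
scene reproj [282.137236   220.68151858]
[0.4945   0.375875]
[ 0.28306587 -0.50658249  0.38511343] [[ 3.69518823e-01 -8.87983203e-01 -2.73754763e-01]
 [-9.29223181e-01 -3.53009988e-01 -1.09216426e-01]
 [ 3.44186640e-04  2.94736797e-01 -9.55578412e-01]]
```

View pics/c.png

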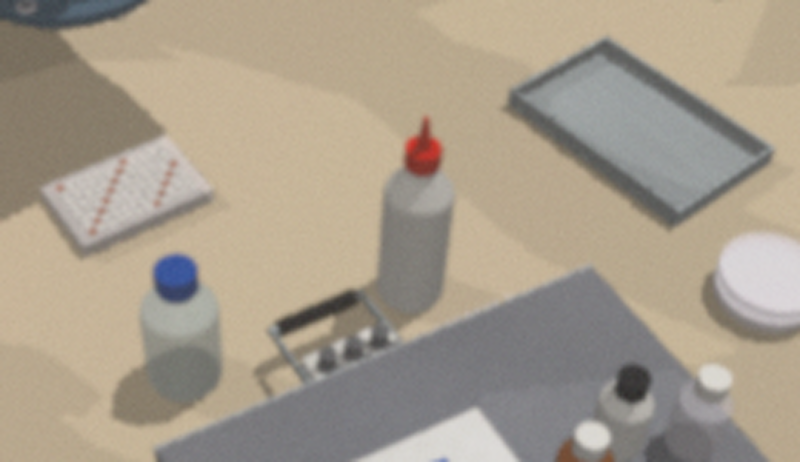

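The scene view confirms the bar's place (crop (317,312), predicted (314,310)). Plan: grip the bar at yaw +90°, a bit off-centre so the wrist camera stays away from the dropper bottle.

send_rows(
  motion=[
    [[0, 0, -1, -10], [0, 0, -1, -10], [0, 0, 0, -10], [0, 0, 0, -10], [0, 0, 0, -10]],
  ],
  hand=0.66,
  squeeze=15,
)

```text
clock: 1.62
tcp_pos: [0.2127, -0.5342, 0.2588]
eef_rot: [0.0, 0.809, 0.588, -0.0]
wrist_force: [-0.7, 0.2, -0.3]
width: 0.0403
grip_force: 0.0
```

send_rows(
  motion=[
    [[0, 0, 0, -10], [0, 0, 0, -8.3], [4, 2.9, 0, 0], [4, 2.9, 0, 0], [4, 2.9, 0, 0]],
  ],
)

```text
clock: 2.25
tcp_pos: [0.3003, -0.4131, 0.2587]
eef_rot: [0.0, 0.707, 0.707, 0.0]
wrist_force: [0.1, -0.3, -0.5]
width: 0.0298
grip_force: 0.0
```

send_rows(
  motion=[
    [[4, 2.9, 0, 0], [4, 2.9, 0, 0], [4, 2.9, 0, 0], [4, 2.9, 0, 0], [4, 2.9, 0, 0]],
  ],
)

```text
clock: 2.88
tcp_pos: [0.4455, -0.2129, 0.259]
eef_rot: [0.0, 0.707, 0.707, 0.0]
wrist_force: [0.1, -0.2, -0.5]
width: 0.0298
grip_force: 0.0
```

send_rows(
  motion=[
    [[4, 2.9, 0, 0], [4, 2.9, 0, 0], [4, 2.5, 0, 0], [2, 1, 0, 0], [0, 0, 0, 0]],
  ],
)

```text
clock: 3.5
tcp_pos: [0.538, -0.0729, 0.2586]
eef_rot: [-0.0, 0.706, 0.708, -0.0]
wrist_force: [0.1, -0.3, 0.6]
width: 0.0296
grip_force: 0.0
```

send_rows(
  motion=[
    [[2.4, 2.1, 0, 0], [2.3, 2, 0, 0], [0, 0, 0, 0], [0, 0, 0, 0], [0, 0, 0, 0]],
  ],
)

```text
clock: 4.12
tcp_pos: [0.5781, -0.0283, 0.2588]
eef_rot: [0.0, 0.708, 0.707, -0.0]
wrist_force: [1.0, 0.4, -0.5]
width: 0.03
grip_force: 0.0
```

```bash
python3 - <<'E'
from h import *
s=read_state();m=viewer.camera_model("wrist");im=viewer.grab_frame("wrist")[:,:,::-1].copy()
print(s["tcp_pos"],s["eef_rot"])
for p in([.583,.0265,.038],[.583,-.0425,.038],[.622,.029,.048],[.622,-.045,.048],[.683,.169,.102],[.683,-.183,.102],[.56,.085,.188]):
    q=w2px(m,p);print(q);cv2.circle(im,tuple(int(v) for v in q),3,(255,0,255),1)
cv2.imwrite("pics/w1.png",im)
E
```

```text
[ 0.57810807 -0.02834392  0.25877749] [ 3.78646562e-05  7.07557084e-01  7.06656176e-01 -1.44871644e-04]
[283.46250522 128.5437354 ]
[283.3128269  187.87584985]
[319.07136551 126.78929632]
[316.96194791 191.99292642]
[401.99286865 -34.74205041]
[370.94288032 320.78770769]
[250.35759639  48.29938758]
```

View pics/w1.png

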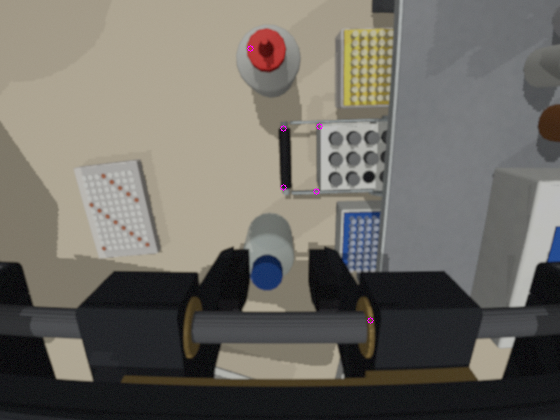

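The wrist view agrees within about 1–2 mm (bar at column 285, predicted 283). Next I descend over the bar.

send_rows(
  motion=[
    [[0.2, 0.25, 4, 0], [0, 0, 4, 0], [0, 0, 4, 0], [0, 0, 3, 0], [0, 0, 2, 0]],
  ],
)

```text
clock: 4.8
tcp_pos: [0.5803, -0.0256, 0.0872]
eef_rot: [-0.001, 0.707, 0.707, -0.0]
wrist_force: [-0.9, 0.0, -0.7]
width: 0.03
grip_force: 0.0
```

send_rows(
  motion=[
    [[0, 0, 2, 0], [0, 0, 2, 0], [0, 0, 1.5, 0], [0, 0, 1, 0], [0, 0, 0, 0]],
  ],
)

```text
clock: 5.42
tcp_pos: [0.5807, -0.0251, 0.023]
eef_rot: [-0.001, 0.707, 0.707, -0.0]
wrist_force: [-0.7, -0.3, 1.0]
width: 0.0301
grip_force: 0.0
```

send_rows(
  motion=[
    [[0, 0, 0, 0], [0, 0, 0, 0], [0, 0, 0, 0], [0, 0, 0, 0], [0, 0, 0, 0]],
  ],
  hand=1,
)

```text
clock: 6.05
tcp_pos: [0.5817, -0.0252, 0.0241]
eef_rot: [0.0, 0.707, 0.707, 0.0]
wrist_force: [3.5, 1.2, 0.8]
width: 0.0137
grip_force: 15.0
```

send_rows(
  motion=[
    [[0, -0.5, 0, 0], [0, -1, 0, 0], [0, -1.2, 0, 0], [0, -1.2, 0, 0], [0, -1.2, 0, 0]],
  ],
)

```text
clock: 6.68
tcp_pos: [0.5295, -0.0253, 0.024]
eef_rot: [0.0, 0.707, 0.707, 0.0]
wrist_force: [4.1, -0.5, 3.5]
width: 0.0136
grip_force: 15.0
```

send_rows(
  motion=[
    [[0, -1.2, 0, 0], [0, -1.2, 0, 0], [0, -1.2, 0, 0], [0, -1.2, 0, 0], [0, -1.2, 0, 0]],
  ],
)

```text
clock: 7.3
tcp_pos: [0.4695, -0.0252, 0.0238]
eef_rot: [0.0, 0.707, 0.707, 0.0]
wrist_force: [4.8, -0.0, 3.9]
width: 0.0136
grip_force: 15.0
```

send_rows(
  motion=[
    [[0, -0.4, 0, 0], [0, 0, 0, 0], [0, 0, 0, 0], [0, 0, 0, 0], [0, 0, 0, 0]],
  ],
  hand=0.66,
)

```text
clock: 7.92
tcp_pos: [0.4661, -0.0252, 0.0236]
eef_rot: [-0.0, 0.707, 0.707, -0.0]
wrist_force: [0.4, 0.7, -1.0]
width: 0.0299
grip_force: 0.0
```

```bash
python3 - <<'E'
from h import *
im=viewer.grab_frame("wrist")[:,:,::-1].copy()
print(read_state()["tcp_pos"])
m=viewer.camera_model("wrist")
for y in(.0265,-.0425): print(w2px(m,[.467,y,.038]))
t=viewer.grab_frame("top")[:,:,::-1]
t=cv2.resize(t[90:270,190:370],(600,600),interpolation=cv2.INTER_CUBIC)
cv2.imwrite("pics/w2.png",np.hstack([cv2.resize(im[:,130:430],(200,280)),np.zeros((280,1,3),np.uint8)]) if 0 else t)
E
```

```text
[ 0.46610162 -0.02520314  0.02360272]
[281.38124833 168.38280271]
[281.02248206 308.96289336]
```

View pics/w2.png

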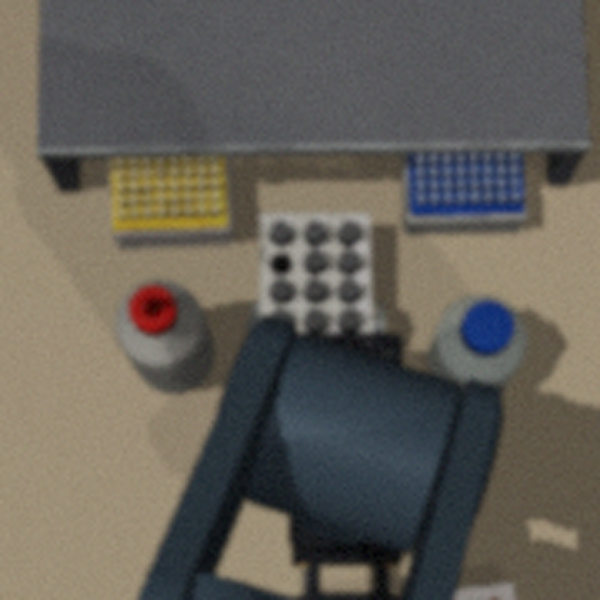

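```bash
python3 - <<'E'
from h import *
m=viewer.camera_model("top")
for u,v in((262,213),(371,214),(258,316)): print(px2w(m,(190+u/3.3333,90+v/3.3333),.048))
for u,v in((40,152),(588,150)): print(px2w(m,(190+u/3.3333,90+v/3.3333),.102))
E
```

```text
[0.65437475 0.02802209 0.048     ]
[ 0.65357482 -0.04473791  0.048     ]
[0.58423627 0.03036979 0.048     ]
[0.68088082 0.1686275  0.102     ]
[ 0.68170757 -0.18249062  0.102     ]
```

send_rows(
  motion=[
    [[0.8, 0, 0, 0], [0.8, 0, 0, 0], [0, 0, 0, 0], [0, 0, 0, 0], [0, 0, 0, 0]],
  ],
)

```text
clock: 8.65
tcp_pos: [0.4662, -0.0093, 0.0238]
eef_rot: [0.0, 0.707, 0.707, 0.0]
wrist_force: [0.4, 0.2, 0.6]
width: 0.0299
grip_force: 0.0
```

send_rows(
  motion=[
    [[0, 0, 0, 0], [0, 0, 0, 0], [0, 0, 0, 0], [0, 0, 0, 0], [0, 0, 0, 0]],
  ],
  hand=1,
  squeeze=5,
)

```text
clock: 9.28
tcp_pos: [0.4664, -0.0094, 0.0238]
eef_rot: [0.0, 0.707, 0.707, 0.0]
wrist_force: [1.0, -0.8, -0.1]
width: 0.0133
grip_force: 5.0
```

Rack centre is about 0.579 against the shelf front at about 0.682, so it is clear by more than 100 mm. Now I swing the handle along its arc with a light grip.

send_rows(
  motion=[
    [[0, 0.06, -1.15, 0], [0, 0.17, -1.13, 0], [0, 0.28, -1.12, 0], [0, 0.4, -1.08, 0], [0, 0.5, -1.03, 0]],
  ],
)

```text
clock: 9.9
tcp_pos: [0.4801, -0.0091, 0.0796]
eef_rot: [-0.0, 0.707, 0.707, -0.0]
wrist_force: [-2.4, -0.3, -0.6]
width: 0.0137
grip_force: 5.0
```

send_rows(
  motion=[
    [[0, 0.6, -0.98, 0], [0, 0.69, -0.92, 0], [0, 0.79, -0.84, 0], [0, 0.86, -0.76, 0], [0, 0.94, -0.67, 0]],
  ],
)

```text
clock: 10.52
tcp_pos: [0.5198, -0.0092, 0.1211]
eef_rot: [0.0, 0.707, 0.707, 0.0]
wrist_force: [-3.1, 0.2, 0.5]
width: 0.0135
grip_force: 5.0
```

send_rows(
  motion=[
    [[0, 0.99, -0.57, 0], [0, 1.05, -0.47, 0], [0, 1.09, -0.36, 0], [0, 1.13, -0.25, 0], [0, 1.14, -0.14, 0]],
  ],
)

```text
clock: 11.15
tcp_pos: [0.5742, -0.0094, 0.1386]
eef_rot: [0.0, 0.707, 0.707, 0.0]
wrist_force: [0.3, -1.6, 0.8]
width: 0.0135
grip_force: 5.0
```

send_rows(
  motion=[
    [[0, 0.81, -0.03, 0], [0, 0.3, 0, 0], [0, 0.2, 0, 0], [0, 0, 0, 0], [0, 0, 0, 0]],
  ],
)

```text
clock: 11.78
tcp_pos: [0.5852, -0.0092, 0.1384]
eef_rot: [-0.001, 0.707, 0.707, -0.001]
wrist_force: [-4.2, -0.2, 5.3]
width: 0.0139
grip_force: 5.0
```

```bash
python3 - <<'E'
from h import *
a=viewer.grab_frame("scene")[:,:,::-1]
cv2.imwrite("pics/s2.png",cv2.resize(a[100:270,180:440],(800,523),interpolation=cv2.INTER_CUBIC))
E
```

```text
(no output)
```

View pics/s2.png

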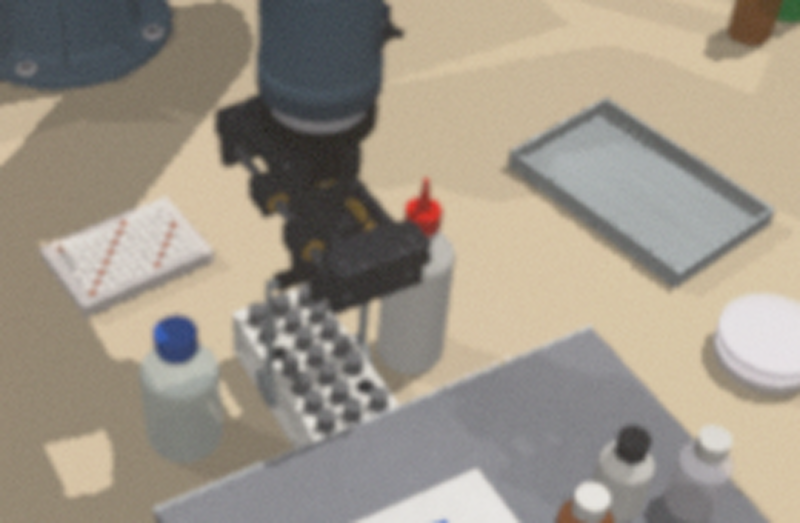

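The scene shows the handle upright over the rack, and the push against the stop reads about 4 N. I'll release and regrip without preload, then check that the handle stays up.

send_rows(
  motion=[
    [[0, 0, 0, 0], [0, 0, 0, 0], [0, -0.3, 0.3, 0], [0, 0, 0, 0], [0, 0, 0, 0]],
  ],
  hand=0.66,
)

```text
clock: 12.45
tcp_pos: [0.5832, -0.0092, 0.1357]
eef_rot: [0.0, 0.707, 0.707, 0.0]
wrist_force: [0.5, -0.4, 0.1]
width: 0.03
grip_force: 0.0
```

send_rows(
  motion=[
    [[0, 0, 0, 0], [0, 0, 0, 0], [0, 0, 0, 0], [0, 0, 0, 0], [0, 0, 0, 0]],
  ],
  hand=1,
  squeeze=30,
)

```text
clock: 13.08
tcp_pos: [0.583, -0.0092, 0.1358]
eef_rot: [-0.0, 0.707, 0.707, -0.0]
wrist_force: [-4.6, 0.8, 3.6]
width: 0.0123
grip_force: 29.5
```

send_rows(
  motion=[
    [[0, 0, -0.2, 0], [0, 0, -0.4, 0], [0, 0, -0.7, 0], [0, 0, -1, 0], [0, 0, -1, 0]],
  ],
)

```text
clock: 13.7
tcp_pos: [0.5834, -0.0093, 0.1697]
eef_rot: [0.0, 0.707, 0.707, 0.0]
wrist_force: [-0.1, -0.5, -4.5]
width: 0.0123
grip_force: 30.1
```

send_rows(
  motion=[
    [[0, 0, -1.2, 0], [0, 0, -1.2, 0], [0, 0, -1, 0], [0, 0, -0.8, 0], [0, 0, -0.4, 0]],
  ],
)

```text
clock: 14.32
tcp_pos: [0.5833, -0.0092, 0.2153]
eef_rot: [0.0, 0.707, 0.707, 0.0]
wrist_force: [-0.0, 0.5, -5.0]
width: 0.0122
grip_force: 30.1
```

```bash
python3 - <<'E'
from h import *
print(read_state()["tcp_pos"])
a=viewer.grab_frame("scene")[:,:,::-1]
cv2.imwrite("pics/s3.png",cv2.resize(a[100:270,180:440],(800,523),interpolation=cv2.INTER_CUBIC))
E
```

```text
[ 0.58326908 -0.00924636  0.21533262]
```

View pics/s3.png

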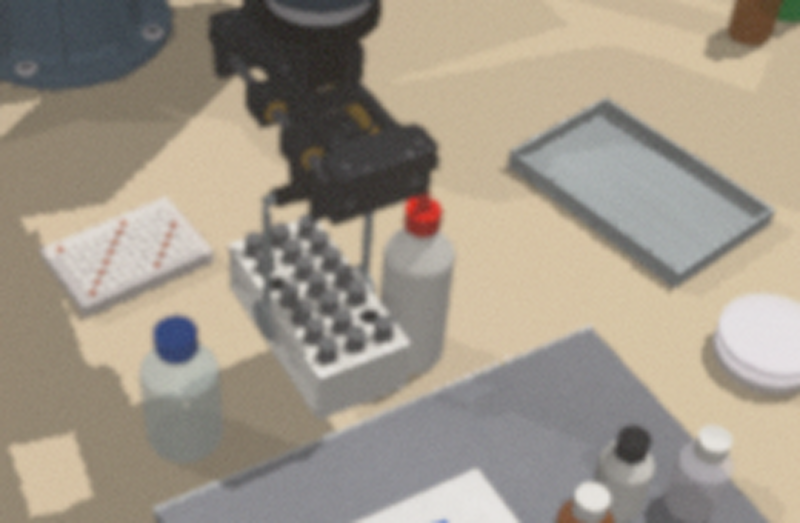

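The rack hangs level, and the wrist carries about 5 N. I'll go back past the dropper bottle first, then left.

send_rows(
  motion=[
    [[0, -0.4, 0, 0], [0, -0.9, 0, 0], [0, -1.4, 0, 0], [0, -1.8, 0, 0], [0, -2, 0, 0]],
  ],
)

```text
clock: 15.0
tcp_pos: [0.5166, -0.0091, 0.2145]
eef_rot: [-0.0, 0.707, 0.707, -0.0]
wrist_force: [1.0, -0.7, -6.2]
width: 0.0121
grip_force: 30.1
```

send_rows(
  motion=[
    [[0, -2, 0, 0], [0, -2, 0, 0], [0, -2, 0, 0], [0, -1.8, 0, 0], [0, -1.3, 0, 0]],
  ],
)

```text
clock: 15.62
tcp_pos: [0.4256, -0.009, 0.2146]
eef_rot: [-0.0, 0.707, 0.707, -0.0]
wrist_force: [0.4, 0.6, -5.3]
width: 0.0124
grip_force: 30.1
```

send_rows(
  motion=[
    [[0, -0.7, 0, 0], [0.5, 0, 0, 0], [1, 0, 0, 0], [1.5, 0, 0, 0], [2, 0, 0, 0]],
  ],
)

```text
clock: 16.25
tcp_pos: [0.4203, 0.0419, 0.2147]
eef_rot: [-0.0, 0.707, 0.707, 0.0]
wrist_force: [0.1, 0.2, -5.7]
width: 0.0125
grip_force: 30.1
```

send_rows(
  motion=[
    [[2.2, 0, 0, 0], [2.2, 0, 0, 0], [2.2, 0, 0, 0], [2.2, 0, 0, 0], [2.2, 0, 0, 0]],
  ],
)

```text
clock: 16.88
tcp_pos: [0.4199, 0.1526, 0.2146]
eef_rot: [-0.0, 0.707, 0.707, -0.0]
wrist_force: [0.4, -0.7, -5.2]
width: 0.0118
grip_force: 30.1
```

send_rows(
  motion=[
    [[2.2, 0, 0, -1], [2.2, 0, 0, -1.5], [2.2, 0, 0, -1.5], [2.2, 0, 0, -1.5], [2.2, 0, 0, -1.5]],
  ],
)

```text
clock: 17.5
tcp_pos: [0.4146, 0.2625, 0.2144]
eef_rot: [-0.0, 0.662, 0.75, -0.0]
wrist_force: [-1.0, 0.2, -5.7]
width: 0.0121
grip_force: 30.1
```

```bash
python3 - <<'E'
from h import *
m=viewer.camera_model("scene")
P=np.array([px2w(m,(180+u/3.077,120+v/3.08),.02)[:2] for u,v in((510,95),(605,40),(772,155),(672,222))])
print(P,P.mean(0))
t=viewer.grab_frame("top")[:,:,::-1]
cv2.imwrite("pics/t3.png",cv2.resize(t[150:300,60:260],(800,600),interpolation=cv2.INTER_CUBIC))
E
```

```text
[[0.41704572 0.28753713]
 [0.38896787 0.41833256]
 [0.59438438 0.4546252 ]
 [0.62111755 0.31943156]] [0.50537888 0.36998161]
```

View pics/t3.png

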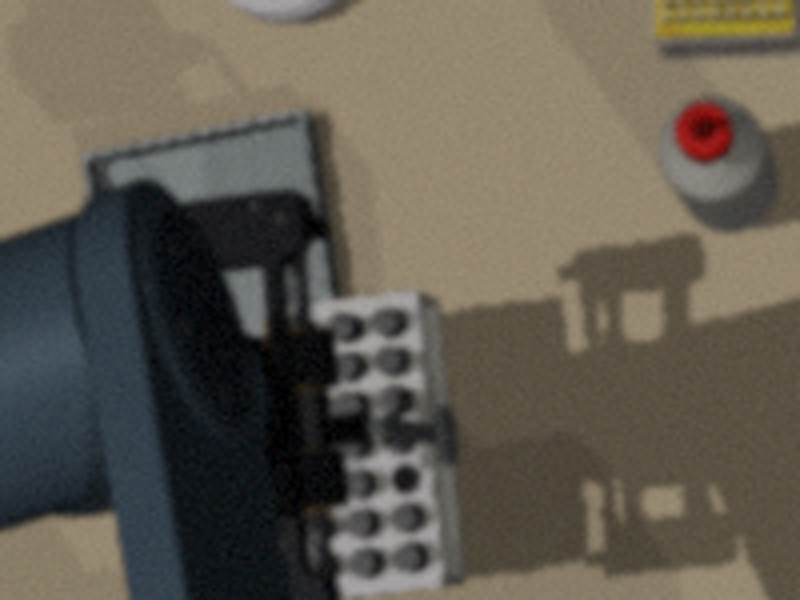

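The rack is level beside the tray, whose rim corners are at crop (88,157) and (305,113), matching the earlier estimate. Moving over the tray.

send_rows(
  motion=[
    [[1.5, 0, 0, -2.3], [0.8, 0.5, 0, -2.3], [0.8, 1, 0, 0], [0.8, 1.2, 0, 0], [0.8, 1.2, 0, 0]],
  ],
)

```text
clock: 18.18
tcp_pos: [0.4465, 0.315, 0.2147]
eef_rot: [0.0, 0.632, 0.775, 0.0]
wrist_force: [0.2, 0.1, -4.8]
width: 0.0125
grip_force: 30.1
```

send_rows(
  motion=[
    [[0.9, 1.2, 0, 0], [0.9, 1.2, 0, 0], [0.9, 1.2, 0, 0], [0.9, 1.2, 0, 0], [0.6, 0.8, 0, 0]],
  ],
)

```text
clock: 18.8
tcp_pos: [0.4925, 0.3677, 0.2145]
eef_rot: [-0.0, 0.632, 0.775, -0.0]
wrist_force: [0.1, 0.2, -5.5]
width: 0.0121
grip_force: 30.1
```

send_rows(
  motion=[
    [[0.3, 0.4, 0, 0], [0, 0, 0, 0], [0, 0, 0, 0], [0, 0, 0, 0], [0, 0, 0, 0]],
  ],
)

```text
clock: 19.42
tcp_pos: [0.495, 0.3705, 0.2149]
eef_rot: [0.0, 0.632, 0.775, 0.0]
wrist_force: [-0.2, 0.3, -5.0]
width: 0.0123
grip_force: 30.1
```

```bash
python3 - <<'E'
from h import *
p=read_state();print(p["tcp_pos"],p["eef_rot"])
d=np.array([.497,.374,0])-p["tcp_pos"];print(rot(p["eef_rot"]).T@d)
t=viewer.grab_frame("top")[:,:,::-1]
s=viewer.grab_frame("scene")[:,:,::-1]
cv2.imwrite("pics/t4.png",np.hstack([cv2.resize(t[150:300,60:210],(400,400),interpolation=cv2.INTER_CUBIC),cv2.resize(s[70:220,310:460],(400,400),interpolation=cv2.INTER_CUBIC)]))
E
```

```text
[0.49504361 0.37054497 0.21487379] [2.21412731e-05 6.32052889e-01 7.74925249e-01 5.96164299e-05]
[0.00298241 0.00258512 0.21487423]
```

View pics/t4.png

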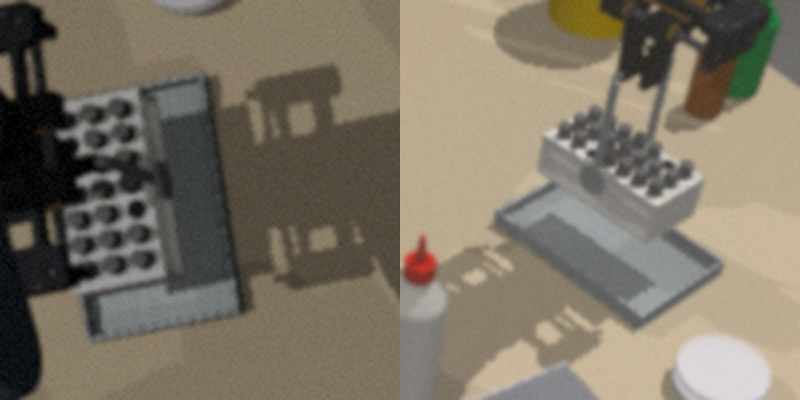

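The rack is parallel to the tray and roughly centred over it. Lowering.

send_rows(
  motion=[
    [[0.2, 0.2, 0.4, 0], [0.1, 0, 1, 0], [0, 0, 1.2, 0], [0, 0, 1.2, 0], [0, 0, 1, 0]],
  ],
)

```text
clock: 20.15
tcp_pos: [0.4961, 0.3738, 0.1653]
eef_rot: [-0.0, 0.632, 0.775, -0.001]
wrist_force: [-0.4, 0.3, -5.4]
width: 0.0123
grip_force: 30.1
```

send_rows(
  motion=[
    [[0, 0, 0.8, 0], [0, 0, 0.6, 0], [0, 0, 0.5, 0], [0, 0, 0.3, 0], [0, 0, 0.2, 0]],
  ],
)

```text
clock: 20.78
tcp_pos: [0.4965, 0.3741, 0.1427]
eef_rot: [0.0, 0.632, 0.775, 0.0]
wrist_force: [-0.4, -0.6, -5.0]
width: 0.0119
grip_force: 30.1
```

send_rows(
  motion=[
    [[0, 0, 0.1, 0], [0, 0, 0.1, 0], [0, 0, 0.1, 0], [0, 0, 0, 0], [0, 0, 0, 0]],
  ],
)

```text
clock: 21.4
tcp_pos: [0.4966, 0.3741, 0.1399]
eef_rot: [0.0, 0.632, 0.775, 0.0]
wrist_force: [-0.2, 0.1, -4.6]
width: 0.0123
grip_force: 30.1
```

send_rows(
  motion=[
    [[0, 0, 0.1, 0], [0, 0, 0.1, 0], [0, 0, 0, 0], [0, 0, 0, 0], [0, 0, 0, 0]],
  ],
)

```text
clock: 22.02
tcp_pos: [0.4976, 0.3742, 0.1391]
eef_rot: [0.001, 0.632, 0.775, 0.001]
wrist_force: [2.3, -2.3, 5.6]
width: 0.0124
grip_force: 29.3
```

Contact made. Releasing and rising straight up.

send_rows(
  motion=[
    [[0, 0, 0, 0], [0, 0, 0, 0], [0, 0, 0, 0], [0, 0, 0, 0], [0, 0, 0, 0]],
  ],
  hand=0.55,
)

```text
clock: 22.65
tcp_pos: [0.4964, 0.374, 0.1376]
eef_rot: [-0.0, 0.632, 0.775, -0.0]
wrist_force: [-0.1, 0.1, -0.4]
width: 0.0395
grip_force: 0.0
```

send_rows(
  motion=[
    [[0, 0, -1, 0], [0, 0, -2, 0], [0, 0, -3, 0], [0, 0, -3, 0], [0, 0, -3, 0]],
  ],
)

```text
clock: 23.28
tcp_pos: [0.4968, 0.3742, 0.2607]
eef_rot: [0.0, 0.632, 0.775, 0.001]
wrist_force: [-0.3, 0.8, -0.4]
width: 0.0395
grip_force: 0.0
```

send_rows(
  motion=[
    [[-5, 0, 0, 0], [-5, 0, 0, 0], [-5, 0, 0, 0], [-4, 0, 0, 0], [0, 0, 0, 0]],
  ],
)

```text
clock: 23.9
tcp_pos: [0.5358, 0.1856, 0.2596]
eef_rot: [0.001, 0.634, 0.774, 0.001]
wrist_force: [0.7, 0.5, 0.3]
width: 0.04
grip_force: 0.0
```

```bash
python3 - <<'E'
from h import *
t=viewer.grab_frame("top")[:,:,::-1]
s=viewer.grab_frame("scene")[:,:,::-1]
cv2.imwrite("pics/t5.png",np.hstack([cv2.resize(t[150:300,60:210],(400,400),interpolation=cv2.INTER_CUBIC),cv2.resize(s[70:220,310:460],(400,400),interpolation=cv2.INTER_CUBIC)]))
E
```

```text
(no output)
```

View pics/t5.png

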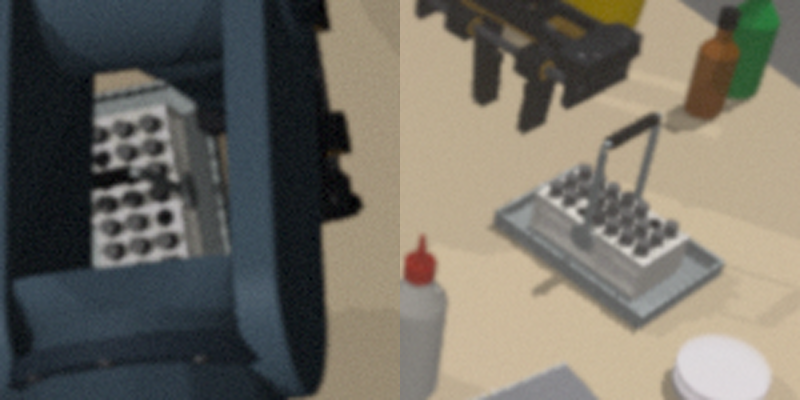

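The rack lies flat inside the tray (right half, around (610,230)) with its handle upright at (635,130) and the gripper clear.

```bash
python3 -c "
from h import *
print(job_done())"
```

```text
the job is handed in; nothing more can be done
None
```

The rack was slid clear of the shelf and its handle swung upright, then it was carried level and set down flat inside the tray with the handle standing; the job was handed in at about 24 s, and no verdict came back.

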